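Cover the gel dryer and hold the plate down

TASK

Get the gel dryer ready for vacuum: vent it by pulling its red knob right out to its stop and pushing it fully home again. Then take the aluminium cover plate by its black rib, lay it squarely on the dryer's dark bed with its blue edge tucked about 25 mm under the clear, orange-lipped flap without lifting the flap, and press the plate flat until the sprung bed is right down. Finish while holding it pressed down, and leave everything else on the bench where it is.

Things in the scene. Friction and masses are not known exactly. Their poses are not given: they have to be found in the camera images.
- dryer: White fixed gel dryer, a flat box 220 (x) x 300 (y) x 50 mm high; origin at the centre of its underside on the table. Its -x side is the front, towards the robot; it may be yawed up to 0.25 rad. On its top: the dark bed, over the far part of the bed the flap, and left of the bed (+y) the grey vent valve block (x +30 to +100, y +85 to +135, its top at z 96 mm) with the red knob in front of it.
- bed_top (a point): Centre of the top face of the dark steel bed, 180 x 180 mm, axes as the dryer's; at dryer (-5, -50, 62) mm when up. The bed moves straight down on springs when pressed: about 6 N (net) before it starts to sink, about 14 N at the bottom, 8 mm down. It returns when let go.
- bed (a joint): How far the bed is pressed down, m: 0 up, 0.008 fully down.
- flap_lip (a point): Middle of the near edge of the flap's flat part, on its underside, at dryer (+30, -50, 70) mm: 8 mm above the raised bed. The flap is a clear 3 mm rigid sheet, 70 mm deep, 170 mm wide, 90 g, level at rest, hinged along its far edge. From this edge an orange lip, 12 mm long, slopes up towards the robot to 6 mm higher. A hinge bar at dryer x +95 mm closes the space behind.
- flap (a joint): Angle of the flap, rad: 0 at rest (level, cannot go lower), grows as its near edge is lifted; it falls back by itself.
- vent_knob (a point): Centre of the red round vent knob, 30 mm across and 22 mm long, its axis along the dryer's x, at dryer (0, +110, 80) mm when home, 30 mm above the dryer's top; a 10 mm steel stem leads from it to the valve block, 19 mm behind the knob. It slides out towards the dryer's -x.
- vent (a joint): How far the vent knob is pulled out, m: 0 home, 0.030 fully out (end stop). Stops at both ends; a firm slide that takes about 4 N to move and stays where it is left. At the start it is home or up to 6 mm out.
- plate: Aluminium cover plate, loose, 120 (x) x 140 (y) x 4 mm, about 240 g; origin at the centre of its underside, z up. A 16 mm blue band marks its +x edge. An upright black rib, 10 mm thick (x), 60 mm long (y), its top 34 mm above the plate's underside, stands at plate x = -15 mm: pinch it from above across its thickness.
- plate_edge (a point): Middle of the blue edge, on the underside of the plate: at plate (+60, 0, 0) mm.
- plate_grip (a point): Point to grip on the rib: at plate (-15, 0, 26) mm, 22 mm above the plate's top face. Axes as the plate's.
- rest: Fixed grey block 160 (x) x 200 (y) x 30 mm on which the plate lies at the start; origin at the centre of its underside. It lies left or right of the dryer.
- vial: Small clear vial with a blue cap, 20 mm across, 34 mm high, standing on a near corner of the rest beside the plate; origin under its centre. Leave alone.
- tip_box: Box of pipette tips with a teal top, 85 x 120 x 58 mm, at the back; origin under its centre. Leave alone.
- marker: Dark blue marker pen, 12 mm thick, 125 mm long, lying beyond the dryer and the rest, in front of the yellow tube rack; origin under its centre. Leave alone.

How it is judged:
On the way, in this order (a step that is already met when the one before it is completed fails the run):
1. the vent knob is pulled right out (value of joint vent above 0.025 m), for 0.1 s.
2. the vent knob is pushed home again (value of joint vent below 0.004 m), for 0.1 s.
3. the plate's blue edge lies under the flap (x of plate_edge in the frame of bed_top above 0.045 m and y of plate_edge in the frame of bed_top between -0.022 and 0.022 m and z of plate_edge in the frame of bed_top between -0.003 and 0.006 m and value of joint flap below 0.05 rad), for 0.1 s.
At the end, for the whole second after the job is handed in: Plate flat on the bed (3 mm, 0.04 rad), square within 0.12 rad, centred within 22 mm, blue edge 10 mm or more past the flap's lip edge and under it; flap at rest (under 0.05 rad); fingers on the plate, still, bed pressed over 5 of its 8 mm; vent knob home within 4 mm (all of step 3 and angle between the x axis of plate and the x axis of bed_top, either way round below 0.12 rad and angle between plate's own z axis and vertical below 0.04 rad and z of plate in the frame of bed_top below 0.003 m and value of joint bed above 0.005 m and contact force between the fingers and plate above 2 N and value of joint vent below 0.004 m and linear speed of plate below 0.02 m/s); the arm keeps its last pose, push and grip.
It fails at once if the flap is lifted (over 0.12 rad) (value of joint flap above 0.12 rad).
It fails at once if the vial, tip box or marker is disturbed (moved over 30 mm) (distance of any of vial, tip_box, marker from where it was at the start of the episode above 0.03 m).
It also fails if it takes over 53 s, if anything falls off the work surface, if the arm or the gripper's body presses on something with over 40 N, if the wrist force passes 120 N, or if a joint passes its speed limit or range.

ROBOT

A 6-joint arm with a two-finger parallel gripper is mounted at the origin on the work surface. World frame = base frame: x ahead of the robot, y to its left, z up, the work surface at z = 0. Lengths are in m, angles in rad, forces in N, time in s.
With the tool pointing down it reaches from about 0.25 to 0.775 m from the base axis. Payload 4 kg.
Tool frame: the origin (TCP) lies between the finger pads; the fingertips stand 14 mm ahead of it and the grasp point (between the pads) lies 5 mm behind it (robot.nose_length is the distance from the TCP to the fingertips, in m); z points along the fingers, y is the direction in which the jaws open and shut (so a half turn about z gives the same grasp; the last joint's range is limited). The gripper opens to 94 mm and grips with 3 to 60 N. Pads are 16 mm wide; open, the fingers measure 119 mm over their backs; the gripper's body (75 mm by 177 mm) begins 78 mm behind the grasp point.
Start: joints at [1.231, 0.087, 1.371, -0, 1.684, -0.103], TCP at [0.129, 0.535, 0.22] pointing down, gripper open.
Joint ranges: [-3.1, 3.1], [-0.76, 2.03], [0.27, 2.55], [-1.08, 4.22], [0.17, 2.65], [-2.57, 2.57]. Speed limits (rad/s): [2.79, 2.79, 3.14, 3.14, 3.14, 3.14].

INTERFACE

Orientations are given as [roll, pitch, yaw] about the fixed x, y, z axes, in that order (R = Rz(yaw) Ry(pitch) Rx(roll)).
In Python, from bench import robot, eyes, finder gives the robot as it stands.
- The arm moves only by the tool play_rows, never from a script. Its argument "rows" is a list of rows, each an object with "linear": the shift along the tool's x, y, z in cm, a list of three; "spin": the turn about the tool's z in degrees. A call has 1 to 12 rows; each row shifts and turns the commanded pose from where the row before left it, along the tool's axes as they then stand; what a row does not reach is not made up. A row lasts 1/12 s, in which the tool goes at most 41.7 mm and 7.16 degrees, less where a joint would pass 70% of its speed; a pose out of reach is approached as far as the arm can. A call with a gripper value outside its range is refused whole. "claw" is the finger opening in cm, from 0 to 9.4, set as the call begins (left out, the last holds). The fingers move at their own pace and stop on an object; the grip force is fixed at half the most. Time passes only in rows, so rows that do not move let the fingers close. It gives the time, the measured TCP pose, the force and the opening at its end, in the units of the state.
- robot.get_obs(): the state, without advancing time (a new reading comes with each control period).
- eyes.snapshot(name): name is "scene" or "top" or "wrist"; returns a dict with "frame" (384x512x3 uint8, red, green, blue), "fx", "fy", "cx", "cy" (pixels), "dist" ([k1, k2, p1, p2, k3] as OpenCV has them; the pictures are not rectified), "rvec" (rotation vector, rad) and "tvec" (3), from world to camera coordinates, as OpenCV has them; the wrist camera has in their place "mount" (4x4, takes a point from camera to tool coordinates, whose origin is the TCP and whose axes are the flange's). Camera axes: x right, y down, z forward; pixel columns grow to the right and rows downward; lengths in m; the calibration is good to about 2 mm. A picture is of the moment at which its call begins: read the wrist's pose just before it. There is no depth.
- robot.close_job(): hands the job in, once; it reports no verdict.
Trained networks look in a picture, given as the dict that the camera call returned (one of the last four; its "shot" number tells which), for a name from the list of things; names that differ only in an ending like _2 or _b are one class to them, and where a whole thing is asked for, a point or a joint stands for the part that bears it (a point fixed in the world has none). Each returns a list of dicts, best first, with "conf" (0 to 1); they miss things now and then, are a little off and sometimes report something else, mostly with a low value. They report only what shows in the picture. A call takes as long as a camera call.
- finder.silhouettes(picture, name): "pixels" (384x512 bool, what is visible of it) and "box" ([centre column, centre row, width, height] in pixels, round what is visible of it).
The state is a dict: "time": time; "joint_positions": joint angles; "qvel": joint speeds; "joint_torque": joint torques, N m; "tool_pos": TCP position; "ee_rot": TCP orientation; "wrist_force": force on the tool from outside, world axes, zero at the start; "wrist_torque": the same for the moment, N m; "width": finger opening in m.
Only numpy, scipy, OpenCV 4.12 (cv2) and the standard library are available. Lean on these libraries where they do the work, as an engineer would, in place of code of your own. Each camera call takes 0.05 s, during which the arm holds its last target. There are 200 camera calls.

## Working session

There is one attempt and no reset: what is moved stays moved. The work goes in short steps, Python scripts to look and compute and a tool call to move; the robot and the scene stay as the last step left them, time stands still between calls to the robot, and variables do not carry over. Pictures are saved under pics/ and viewed, about 8 in all and at most 12, crops included, and the job is handed in when it is done.

Besides the shell and the picture viewer there is one more tool, called after "Request:" as name(argument=value, ...), one argument or row to a line, values as JSON. play_rows: Moves the arm, as the interface text tells. Its arguments: {"type":"object","properties":{"rows":{"type":"array"},"claw":{"type":"number"}},"required":["rows"]}

```bash
ls; mkdir -p pics; cat > h.py <<'E'
import numpy as np, cv2
from bench import robot, eyes, finder
def save(s,n): cv2.imwrite('pics/'+n,s['frame'][:,:,::-1])
def K(s): return np.array([[s['fx'],0,s['cx']],[0,s['fy'],s['cy']],[0,0,1.]])
def proj(s,P): return cv2.projectPoints(np.array(P,float).reshape(-1,3),np.array(s['rvec'],float),np.array(s['tvec'],float),K(s),np.array(s['dist'],float))[0][:,0]
def onz(s,px,z):
    u=cv2.undistortPoints(np.array(px,float).reshape(-1,1,2),K(s),np.array(s['dist'],float))[:,0]
    R=cv2.Rodrigues(np.array(s['rvec'],float))[0];t=np.array(s['tvec'],float).ravel()
    d=np.c_[u,np.ones(len(u))]@R; c=-R.T@t
    return c+d*((z-c[2])/d[:,2])[:,None]
E
python3 - <<'E'
from h import *
for n in('top','scene'):
    s=eyes.snapshot(n); save(s,n+'.png'); 
    R=cv2.Rodrigues(np.array(s['rvec'],float))[0];print(n,-R.T@np.array(s['tvec']).ravel(),s['dist'])
    for k in('dryer','bed_top','flap_lip','vent_knob','plate','rest','vial','marker','tip_box'):
        r=finder.silhouettes(s,k)
        print(k,[(round(float(q['conf']),2),np.round(q['box'])) for q in r[:2]])
        if r:
            c=max(cv2.findContours(r[0]['pixels'].astype(np.uint8),0,2)[0],key=len)
            print('   rect',np.round(cv2.boxPoints(cv2.minAreaRect(c)),1).tolist())
o=robot.get_obs();print(o)
E
```

```text
pics
top [ 0.46114473 -0.02474722  0.92842469] [-0.10342545  0.          0.          0.          0.        ]
dryer [(0.76, array([342., 256., 138., 105.]))]
   rect [[277.0, 203.0], [410.0, 203.0], [410.0, 308.0], [277.0, 308.0]]
bed_top [(0.82, array([369., 260.,  89.,  81.]))]
   rect [[324.70001220703125, 221.10000610351562], [407.20001220703125, 219.0], [409.20001220703125, 300.6000061035156], [326.70001220703125, 302.70001220703125]]
flap_lip [(0.93, array([368., 233.,  75.,  38.]))]
   rect [[330.0, 215.0], [405.0, 215.0], [405.0, 248.0], [330.0, 248.0]]
vent_knob [(0.71, array([296., 256.,  17.,  21.]))]
   rect [[291.0, 247.0], [304.0, 247.0], [304.0, 264.0], [291.0, 264.0]]
plate [(0.58, array([147., 219.,  72.,  71.])), (0.47, array([295., 155.,  48.,  12.]))]
   rect [[107.80000305175781, 233.60000610351562], [124.5999984741211, 183.1999969482422], [183.10000610351562, 202.6999969482422], [166.3000030517578, 253.10000610351562]]
rest [(0.84, array([156., 228.,  96.,  87.]))]
   rect [[105.19999694824219, 243.10000610351562], [130.1999969482422, 179.60000610351562], [208.10
[... 2485 characters left out ...]
0517578], [318.5, 268.3999938964844]]
{'time': 1.0, 'joint_positions': array([ 1.23094096e+00,  8.71780869e-02,  1.37070449e+00, -3.65084271e-05,
        1.68359458e+00, -1.03137022e-01]), 'qvel': array([ 0.00033014,  0.00030886, -0.00049581,  0.00165095, -0.00011566,
       -0.00014258]), 'joint_torque': array([-2.86392687e-04, -3.40041518e+01, -3.02612078e+01,  7.18148961e-02,
        2.35579326e-02,  1.26521407e-06]), 'tool_pos': array([0.12902367, 0.53466711, 0.21951559]), 'ee_rot': array([3.14148151e+00, 4.79738853e-05, 2.90487019e+00]), 'wrist_force': array([0.45746044, 0.52381701, 0.75510808]), 'wrist_torque': array([ 0.01659342, -0.01851812, -0.01678885]), 'width': 0.093860127934243}
```

View pics/top.png

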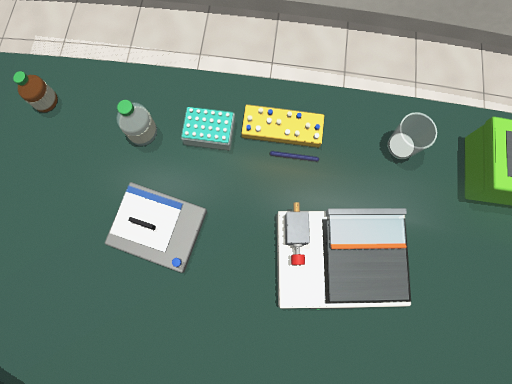

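View pics/scene.png

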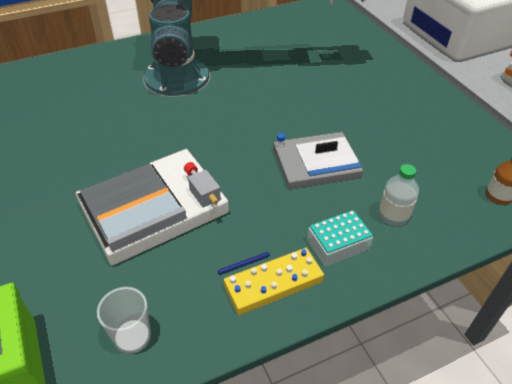

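The top view shows the dryer at about (343,256), with the knob at (297,259) and the orange lip at (368,246). The plate is on the rest at about (147,219), with its blue band on the far edge and the vial at (176,263). Next I measure the poses from colour masks in both views.

```bash
cat >> h.py <<'E'
def big(m):
    n,l,st,c=cv2.connectedComponentsWithStats(m.astype(np.uint8)); i=1+np.argmax(st[1:,4]); return l==i
def hsv(s): return cv2.cvtColor(np.ascontiguousarray(s['frame']),cv2.COLOR_RGB2HSV)
def rng(s,lo,hi,box):
    m=cv2.inRange(hsv(s),np.array(lo),np.array(hi))>0; b=np.zeros_like(m); x0,y0,x1,y1=box; b[y0:y1,x0:x1]=1; return big(m&b)
def line(s,m,z):
    ys,xs=np.where(m); P=onz(s,np.c_[xs,ys],z)[:,:2]; c=P.mean(0); u,S,v=np.linalg.svd(P-c,full_matrices=False); d=v[0]; t=(P-c)@d
    mid=c+d*(np.percentile(t,1)+np.percentile(t,99))/2
    return np.round(mid,4),round(float(np.ptp(np.percentile(t,[1,99]))),4),round(float(np.arctan2(d[1],d[0])%np.pi),3),len(xs)
E
python3 - <<'E'
from h import *
B={'top':dict(o=(320,225,415,260),b=(110,170,200,225),r=(280,240,315,275),k=(118,205,170,240)),
'scene':dict(o=(80,180,190,230),b=(290,150,370,180),r=(175,155,205,180),k=(305,135,345,160))}
for n in B:
    s=eyes.snapshot(n); b=B[n]
    print(n,'orange',line(s,rng(s,(5,120,120),(20,255,255),b['o']),.073))
    print('blue',line(s,rng(s,(100,120,80),(125,255,255),b['b']),.034))
    print('rib',line(s,rng(s,(0,0,0),(180,255,60),b['k']),.064))
    h=hsv(s); m=rng(s,(170,120,80),(180,255,255),b['r'])|rng(s,(0,120,80),(4,255,255),b['r']); print('red z80',line(s,m,.08),line(s,m,.09))
    for nm,z in(('plate',.034),('rest',.03),('bed_top',.062),('vial',.06)):
        for q in finder.silhouettes(s,nm)[:2]:
            c=max(cv2.findContours(q['pixels'].astype(np.uint8),0,2)[0],key=len)
            w=onz(s,c[:,0],z)[:,:2].astype(np.float32)*1000; (cc,sz,a)=cv2.minAreaRect(w); print(nm,round(float(q['conf']),2),np.round(cc,1),np.round(sz,1),round(np.deg2rad(a),3))
E
```

```text
top orange (array([ 0.5602, -0.2791]), 0.1684, 1.699, 362)
blue (array([0.6129, 0.225 ]), 0.136, 1.381, 322)
rib (array([0.5448, 0.2334]), 0.0628, 1.374, 70)Traceback (most recent call last):
  File "<stdin>", line 9, in <module>
  File "h.py", line 15, in rng
    m=cv2.inRange(hsv(s),np.array(lo),np.array(hi))>0; b=np.zeros_like(m); x0,y0,x1,y1=box; b[y0:y1,x0:x1]=1; return big(m&b)
                                                                                                                     ~~~^^^^^
  File "h.py", line 12, in big
    n,l,st,c=cv2.connectedComponentsWithStats(m.astype(np.uint8)); i=1+np.argmax(st[1:,4]); return l==i
                                                                       ~~~~~~~~~^^^^^^^^^^
    return _wrapfunc(a, 'argmax', axis=axis, out=out, **kwds)
    return bound(*args, **kwds)
ValueError: attempt to get argmax of an empty sequence
```

```bash
sed -i 's/i=1+np.argmax(st\[1:,4\])/i=1+np.argmax(st[1:,4]) if n>1 else 99/' h.py
python3 - <<'E'
from h import *
B={'top':dict(o=(320,225,415,260),b=(110,170,200,225),r=(280,240,315,275),k=(118,205,170,240)),
'scene':dict(o=(80,180,190,230),b=(290,150,370,180),r=(175,155,205,180),k=(305,135,345,160))}
for n in B:
    s=eyes.snapshot(n); b=B[n]
    print(n,'orange',line(s,rng(s,(5,120,120),(20,255,255),b['o']),.073))
    print('blue',line(s,rng(s,(100,120,80),(125,255,255),b['b']),.034))
    print('rib',line(s,rng(s,(0,0,0),(180,255,60),b['k']),.064))
    m=rng(s,(160,120,80),(180,255,255),b['r'])|rng(s,(0,120,80),(4,255,255),b['r']); print('red z80',line(s,m,.08),line(s,m,.09))
    for nm,z in(('plate',.034),('rest',.03),('bed_top',.062),('vial',.06)):
        for q in finder.silhouettes(s,nm)[:2]:
            c=max(cv2.findContours(q['pixels'].astype(np.uint8),0,2)[0],key=len)
            w=onz(s,c[:,0],z)[:,:2].astype(np.float32)*1000; (cc,sz,a)=cv2.minAreaRect(w); print(nm,round(float(q['conf']),2),np.round(cc,1),np.round(sz,1),round(np.deg2rad(a),3))
E
```

```text
top orange (array([ 0.5602, -0.2791]), 0.1684, 1.699, 362)
blue (array([0.6129, 0.225 ]), 0.136, 1.381, 322)
rib (array([0.5446, 0.2334]), 0.0629, 1.354, 66)
red z80 (array([ 0.511 , -0.1241]), 0.0287, 1.732, 136) (array([ 0.5104, -0.123 ]), 0.0283, 1.732, 136)
plate 0.57 [561.6 234.2] [145.2 123.5] 1.391
rest 0.82 [546.  207.4] [202.7 161.7] 1.352
bed_top 0.66 [ 594.1 -277.6] [ 75.4 171.9] 0.128
bed_top 0.58 [ 528.2 -281.7] [177.1 183.1] 0.115
vial 0.54 [470.3 139.3] [17.7 22.7] 0.139
scene orange (array([ 0.5554, -0.2782]), 0.1688, 1.704, 331)
blue (array([0.6137, 0.2248]), 0.1375, 1.384, 208)
rib (array([0.5598, 0.2273]), 0.0626, 1.554, 159)
red z80 (array([ 0.5059, -0.1253]), 0.042, 2.781, 99) (array([ 0.5161, -0.1279]), 0.0415, 2.781, 99)
plate 0.73 [562.9 232.9] [142.2 124.6] 1.385
rest 0.62 [559.3 204. ] [206.4 186. ] 1.369
bed_top 0.81 [ 527.5 -285.2] [176.6 181.8] 0.133
vial 0.65 [480.8 135. ] [18.6 53. ] 1.101
```

Request:
play_rows(
  rows=[
    {"linear": [0, 0, 0], "spin": -7},
    {"linear": [0, 0, 0], "spin": -7},
    {"linear": [0, 0, 0], "spin": -7},
    {"linear": [-1.41, -3.34, 0.2], "spin": 0},
    {"linear": [-1.41, -3.34, 0.2], "spin": 0},
    {"linear": [-1.41, -3.34, 0.2], "spin": 0},
    {"linear": [-1.41, -3.34, 0.2], "spin": 0},
    {"linear": [-1.41, -3.34, 0.2], "spin": 0},
    {"linear": [-1.41, -3.34, 0.2], "spin": 0},
    {"linear": [-1.41, -3.34, 0.2], "spin": 0},
    {"linear": [-1.41, -3.34, 0.2], "spin": 0},
    {"linear": [-1.41, -3.34, 0.2], "spin": 0},
  ],
  claw=9.4,
)

```text
time: 2.55
tool_pos: [0.2942, 0.2515, 0.2017]
ee_rot: [3.141, 0.001, -3.011]
wrist_force: [0.5, 0.4, 0.1]
width: 0.0943
```

Request:
play_rows(
  rows=[
    {"linear": [-1.41, -3.34, 0.3], "spin": 0},
    {"linear": [-1.41, -3.34, 0.3], "spin": 0},
    {"linear": [-1.41, -3.34, 0.3], "spin": 0},
    {"linear": [-1.41, -3.34, 0.3], "spin": 0},
    {"linear": [-1.41, -3.34, 0.3], "spin": 0},
    {"linear": [-1.41, -3.34, 0.3], "spin": 0},
    {"linear": [-1.41, -3.34, 0.3], "spin": 0},
    {"linear": [-1.41, -3.34, 0.3], "spin": 0},
    {"linear": [-1.41, -3.34, 0.3], "spin": 0},
    {"linear": [-1.41, -3.34, 0.3], "spin": 0},
    {"linear": [-1.41, -3.34, 0.3], "spin": 0},
    {"linear": [-1.41, -3.34, 0.3], "spin": 0},
  ],
)

```text
time: 3.55
tool_pos: [0.514, -0.1243, 0.1654]
ee_rot: [3.141, 0.0, -3.012]
wrist_force: [0.4, -0.3, -0.7]
width: 0.0942
```

```bash
cat >> h.py <<'E'
def go(x,y,z,yaw):
    o=robot.get_obs(); p=o['tool_pos']; y0=o['ee_rot'][2]
    sp=-np.degrees((yaw-y0+np.pi)%(2*np.pi)-np.pi)
    c,s=np.cos(yaw),np.sin(yaw); d=np.array([x,y,z])-p
    print('t',round(o['time'],2),'pos',np.round(p,4),'rot',np.round(o['ee_rot'],3),'F',np.round(o['wrist_force'],1),'w',round(o['width'],4))
    print('spin',round(sp,2),'then cm',np.round(100*np.array([c*d[0]+s*d[1],s*d[0]-c*d[1],-d[2]]),2))
def wpose(s,o):  # turn the wrist shot into a world-posed shot
    from scipy.spatial.transform import Rotation as Ro
    T=np.eye(4);T[:3,:3]=Ro.from_euler('xyz',o['ee_rot']).as_matrix();T[:3,3]=o['tool_pos']
    W=np.linalg.inv(T@np.array(s['mount'])); s['rvec']=cv2.Rodrigues(W[:3,:3])[0].ravel(); s['tvec']=W[:3,3]; return s
E
python3 - <<'E'
from h import *
go(.5134,-.1231,.11,3.27)
o=robot.get_obs(); s=eyes.snapshot('wrist'); wpose(s,o); save(s,'w1.png')
print(s['mount'])
print('knob px',proj(s,[[.5134,-.1231,.08],[.5134,-.1231,.095]]))
b=(0,0,512,384)
m=rng(s,(160,120,60),(180,255,255),b)|rng(s,(0,120,60),(4,255,255),b); print(line(s,m,.08),line(s,m,.095))
for q in finder.silhouettes(s,'vent_knob'): print(q['conf'],q['box'])
E
```

```text
t 3.55 pos [ 0.514  -0.1243  0.1654] rot [ 3.141  0.    -3.012] F [ 0.4 -0.3 -0.7] w 0.0942
spin 0.05 then cm [0.04 0.13 5.54]
[[-7.69632718e-04 -9.61973778e-01 -2.73140730e-01  7.85796297e-02]
 [ 9.99999307e-01 -4.97083319e-04 -1.06703627e-03  1.39906154e-04]
 [ 8.90687211e-04 -2.73141362e-01  9.61973494e-01 -1.65494020e-01]
 [ 0.00000000e+00  0.00000000e+00  0.00000000e+00  1.00000000e+00]]
knob px [[260.60841491 198.17940491]
 [260.70271843 204.40544223]]
(array([ 0.5115, -0.1247]), 0.0296, 0.506, 1276) (array([ 0.507 , -0.1253]), 0.0279, 0.506, 1276)
```

View pics/w1.png

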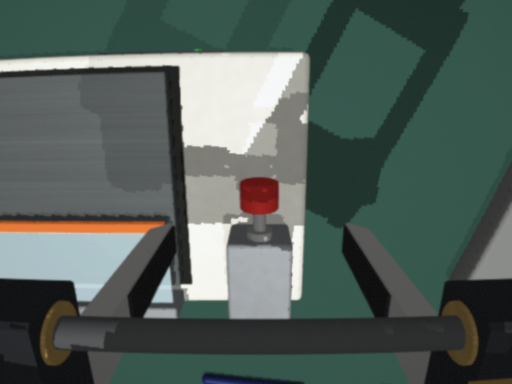

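Request:
play_rows(
  rows=[
    {"linear": [0.2, 0, 2], "spin": 0},
    {"linear": [0, 0, 2], "spin": 0},
    {"linear": [0, 0, 2], "spin": 0},
    {"linear": [0, 0, 2], "spin": 0},
    {"linear": [0, 0, 1], "spin": 0},
    {"linear": [0, 0, 0], "spin": 0},
  ],
  claw=5,
)

```text
time: 4.15
tool_pos: [0.5093, -0.1215, 0.0728]
ee_rot: [3.139, -0.005, -3.011]
wrist_force: [-0.4, 0.2, -0.1]
width: 0.0573
```

Request:
play_rows(
  rows=[
    {"linear": [0, 0, 0], "spin": 0},
    {"linear": [0, 0, 0], "spin": 0},
    {"linear": [0, 0, 0], "spin": 0},
    {"linear": [0, 0, 0], "spin": 0},
    {"linear": [0, 0, 0], "spin": 0},
    {"linear": [0, 0, 0], "spin": 0},
  ],
  claw=2,
)

```text
time: 4.65
tool_pos: [0.5126, -0.1244, 0.0771]
ee_rot: [-3.138, 0.003, -3.012]
wrist_force: [1.0, -4.3, 2.6]
width: 0.0294
```

Request:
play_rows(
  rows=[
    {"linear": [0.5, 0, 0], "spin": 0},
    {"linear": [0.5, 0, 0], "spin": 0},
    {"linear": [0.5, 0, 0], "spin": 0},
    {"linear": [0.5, 0, 0], "spin": 0},
    {"linear": [0.5, 0, 0], "spin": 0},
    {"linear": [0.4, 0, 0], "spin": 0},
    {"linear": [0.2, 0, 0], "spin": 0},
    {"linear": [0, 0, 0], "spin": 0},
    {"linear": [0, 0, 0], "spin": 0},
  ],
)

```text
time: 5.4
tool_pos: [0.4867, -0.1278, 0.0772]
ee_rot: [-3.137, 0.015, -3.012]
wrist_force: [14.0, -2.5, -6.0]
width: 0.0292
```

```bash
python3 - <<'E'
from h import *
go(.5134,-.1231,.076,3.27)
o=robot.get_obs(); s=eyes.snapshot('wrist'); wpose(s,o); save(s,'w2.png')
E
```

```text
t 5.4 pos [ 0.4867 -0.1278  0.0772] rot [-3.137  0.015 -3.012] F [14.  -2.5 -6. ] w 0.0292
spin 0.06 then cm [-2.71  0.13  0.12]
```

View pics/w2.png

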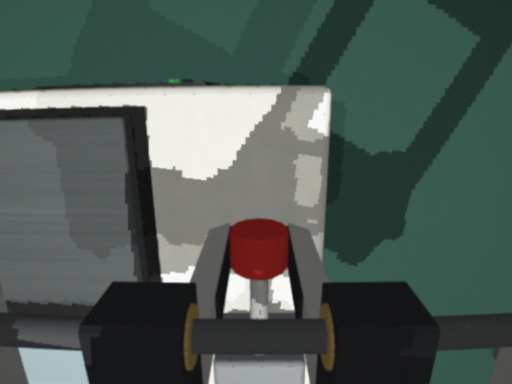

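Request:
play_rows(
  rows=[
    {"linear": [0.3, 0, 0], "spin": 0},
    {"linear": [0.2, 0, 0], "spin": 0},
    {"linear": [0, 0, 0], "spin": 0},
    {"linear": [0, 0, 0], "spin": 0},
  ],
)

```text
time: 5.78
tool_pos: [0.4865, -0.1279, 0.0773]
ee_rot: [-3.137, 0.026, -3.012]
wrist_force: [27.2, -1.6, -14.7]
width: 0.029
```

The TCP stalls while the force rises to 27 N, so the knob is at its end stop. Next I push it home.

Request:
play_rows(
  rows=[
    {"linear": [-0.6, 0, 0], "spin": 0},
    {"linear": [-0.6, 0, 0], "spin": 0},
    {"linear": [-0.6, 0, 0], "spin": 0},
    {"linear": [-0.6, 0, 0], "spin": 0},
    {"linear": [-0.6, 0, 0], "spin": 0},
    {"linear": [-0.5, 0, 0], "spin": 0},
    {"linear": [-0.4, 0, 0], "spin": 0},
    {"linear": [-0.3, 0, 0], "spin": 0},
    {"linear": [-0.2, 0, 0], "spin": 0},
    {"linear": [0, 0, 0], "spin": 0},
    {"linear": [0, 0, 0], "spin": 0},
  ],
)

```text
time: 6.7
tool_pos: [0.5167, -0.1238, 0.077]
ee_rot: [-3.138, -0.006, -3.012]
wrist_force: [-9.2, -5.1, 9.4]
width: 0.0288
```

Request:
play_rows(
  rows=[
    {"linear": [-0.3, 0, 0], "spin": 0},
    {"linear": [-0.2, 0, 0], "spin": 0},
    {"linear": [0, 0, 0], "spin": 0},
    {"linear": [0, 0, 0], "spin": 0},
  ],
)

```text
time: 7.03
tool_pos: [0.5168, -0.1238, 0.0769]
ee_rot: [-3.139, -0.018, -3.013]
wrist_force: [-20.6, -6.8, 17.8]
width: 0.0291
```

It is home: the TCP stalled after 30.5 mm of travel. I relieve the push, release and rise.

Request:
play_rows(
  rows=[
    {"linear": [0.4, 0, 0], "spin": 0},
    {"linear": [0.2, 0, 0], "spin": 0},
    {"linear": [0, 0, 0], "spin": 0},
  ],
)

```text
time: 7.28
tool_pos: [0.5167, -0.1238, 0.077]
ee_rot: [-3.138, -0.003, -3.013]
wrist_force: [-5.8, -5.2, 7.5]
width: 0.0291
```

Request:
play_rows(
  rows=[
    {"linear": [0, 0, 0], "spin": 0},
    {"linear": [0, 0, 0], "spin": 0},
    {"linear": [0, 0, 0], "spin": 0},
    {"linear": [0, 0, 0], "spin": 0},
    {"linear": [0, 0, 0], "spin": 0},
    {"linear": [0, 0, -2], "spin": 0},
    {"linear": [0, 0, -3], "spin": 0},
    {"linear": [0, 0, -3], "spin": 0},
    {"linear": [0, 0, -3], "spin": 0},
    {"linear": [0, 0, 0], "spin": 0},
  ],
  claw=5.5,
)

```text
time: 8.12
tool_pos: [0.5216, -0.1226, 0.1928]
ee_rot: [-3.136, 0.011, -3.011]
wrist_force: [0.2, 0.1, 1.4]
width: 0.0548
```

```bash
python3 - <<'E'
from h import *
go(.5474,.2372,.16,1.386)
o=robot.get_obs(); s=eyes.snapshot('wrist'); wpose(s,o); b=(0,0,512,384)
m=rng(s,(160,120,60),(180,255,255),b)|rng(s,(0,120,60),(4,255,255),b); print(line(s,m,.08),line(s,m,.095))
E
```

```text
t 8.12 pos [ 0.5216 -0.1226  0.1928] rot [-3.136  0.011 -3.011] F [0.2 0.1 1.4] w 0.0548
spin 108.05 then cm [35.85 -4.08  3.28]
(array([ 0.5155, -0.1244]), 0.0274, 1.703, 1044) (array([ 0.5115, -0.1248]), 0.0259, 1.703, 1044)
```

Request:
play_rows(
  rows=[
    {"linear": [0, 0, 0], "spin": 7},
    {"linear": [0, 0, 0], "spin": 7},
    {"linear": [0, 0, 0], "spin": 7},
    {"linear": [0, 0, 0], "spin": 7},
    {"linear": [0, 0, 0], "spin": 7},
    {"linear": [0, 0, 0], "spin": 7},
    {"linear": [0, 0, 0], "spin": 7},
    {"linear": [0, 0, 0], "spin": 7},
    {"linear": [0, 0, 0], "spin": 7},
    {"linear": [0, 0, 0], "spin": 7},
    {"linear": [0, 0, 0], "spin": 7},
    {"linear": [0, 0, 0], "spin": 7},
  ],
  claw=6,
)

```text
time: 9.17
tool_pos: [0.5175, -0.1213, 0.1833]
ee_rot: [-3.139, -0.002, 1.799]
wrist_force: [-0.1, 0.1, -0.8]
width: 0.0599
```

Request:
play_rows(
  rows=[
    {"linear": [0, 0, 0], "spin": 7},
    {"linear": [0, 0, 0], "spin": 7},
    {"linear": [0, 0, 0], "spin": 7},
    {"linear": [0, 0, 0], "spin": 3},
    {"linear": [3.5, -0.4, 0], "spin": 0},
    {"linear": [3.5, -0.4, 0], "spin": 0},
    {"linear": [3.5, -0.4, 0], "spin": 0},
    {"linear": [3.5, -0.4, 0], "spin": 0},
    {"linear": [3.5, -0.4, 0], "spin": 0},
    {"linear": [3.5, -0.4, 0], "spin": 0},
    {"linear": [3.5, -0.4, 0], "spin": 0},
    {"linear": [3.5, -0.4, 0], "spin": 0},
  ],
)

```text
time: 10.17
tool_pos: [0.5371, 0.1611, 0.1834]
ee_rot: [-3.138, 0.001, 1.387]
wrist_force: [0.2, 0.2, -0.9]
width: 0.0601
```

Request:
play_rows(
  rows=[
    {"linear": [3.5, -0.4, 0], "spin": 0},
    {"linear": [3, -0.4, 0], "spin": 0},
    {"linear": [0, 0, 0], "spin": 0},
    {"linear": [0, 0, 0], "spin": 0},
  ],
)

```text
time: 10.5
tool_pos: [0.5412, 0.2259, 0.1831]
ee_rot: [-3.138, 0.002, 1.39]
wrist_force: [-0.7, -0.8, -0.7]
width: 0.0601
```

```bash
python3 - <<'E'
from h import *
o=robot.get_obs(); s=eyes.snapshot('wrist'); wpose(s,o); save(s,'w3.png')
P=np.array([.5474,.2372]); go(*P,.051,1.386)
b=(0,0,512,384)
print('blue',line(s,rng(s,(100,120,80),(125,255,255),b),.034))
px=proj(s,[[*P,.064]])[0];print(px)
x,y=px.astype(int)
print('rib',line(s,rng(s,(0,0,0),(180,255,60),(x-70,y-50,x+70,y+50)),.064))
E
```

```text
t 10.55 pos [0.5414 0.2246 0.1836] rot [-3.139e+00  2.000e-03  1.388e+00] F [-0.6 -0.5  0.7] w 0.0598
spin 0.09 then cm [ 1.35  0.35 13.26]
blue (array([0.6151, 0.2295]), 0.1257, 1.383, 2113)
[262.90128712 174.06991653]
rib (array([0.5482, 0.239 ]), 0.0588, 1.388, 662)
```

View pics/w3.png

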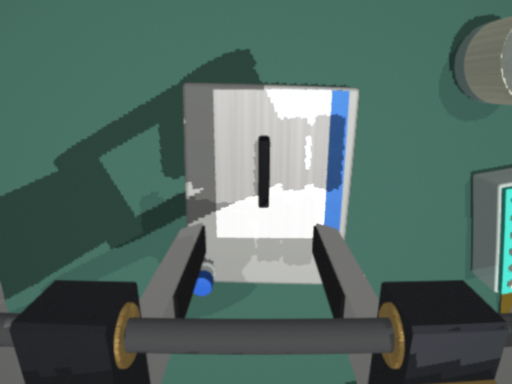

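Request:
play_rows(
  rows=[
    {"linear": [1.4, 0.4, 2], "spin": 0},
    {"linear": [0, 0, 3], "spin": 0},
    {"linear": [0, 0, 3], "spin": 0},
    {"linear": [0, 0, 2.5], "spin": 0},
    {"linear": [0, 0, 1.6], "spin": 0},
    {"linear": [0, 0, 0.8], "spin": 0},
    {"linear": [0, 0, 0], "spin": 0},
    {"linear": [0, 0, 0], "spin": 0},
    {"linear": [0, 0, 0], "spin": 0},
  ],
)

```text
time: 11.3
tool_pos: [0.55, 0.2374, 0.0583]
ee_rot: [3.139, -0.002, 1.385]
wrist_force: [0.6, -0.3, 1.2]
width: 0.0601
```

```bash
python3 - <<'E'
from h import *
go(.548,.238,.052,1.386)
E
```

```text
t 11.3 pos [0.55   0.2374 0.0583] rot [ 3.139e+00 -2.000e-03  1.385e+00] F [ 0.6 -0.3  1.2] w 0.0601
spin -0.03 then cm [ 0.02 -0.21  0.63]
```

Request:
play_rows(
  rows=[
    {"linear": [0, -0.1, 0.2], "spin": 0},
    {"linear": [0, 0, 0], "spin": 0},
    {"linear": [0, 0, 0], "spin": 0},
    {"linear": [0, 0, 0], "spin": 0},
  ],
)

```text
time: 11.63
tool_pos: [0.5481, 0.238, 0.0551]
ee_rot: [3.141, -0.001, 1.387]
wrist_force: [-0.3, -0.6, 0.4]
width: 0.0596
```

Request:
play_rows(
  rows=[
    {"linear": [0, 0, 0], "spin": 0},
    {"linear": [0, 0, 0], "spin": 0},
    {"linear": [0, 0, 0], "spin": 0},
    {"linear": [0, 0, 0], "spin": 0},
    {"linear": [0, 0, 0], "spin": 0},
    {"linear": [0, 0, 0], "spin": 0},
    {"linear": [0, 0, 0], "spin": 0},
    {"linear": [0, 0, 0], "spin": 0},
    {"linear": [0, 0, 0], "spin": 0},
  ],
  claw=0.4,
)

```text
time: 12.38
tool_pos: [0.5477, 0.2378, 0.0545]
ee_rot: [-3.141, -0.0, 1.386]
wrist_force: [-0.5, 1.0, 0.1]
width: 0.0097
```

Request:
play_rows(
  rows=[
    {"linear": [0, 0, -1], "spin": 0},
    {"linear": [0, 0, -2], "spin": 0},
    {"linear": [0, 0, -2], "spin": 0},
    {"linear": [0, 0, -2], "spin": 0},
    {"linear": [0, 0, -2], "spin": 0},
    {"linear": [0, 0, -1.5], "spin": 0},
    {"linear": [0, 0, 0], "spin": -4.5},
    {"linear": [0, 0, 0], "spin": -4.5},
    {"linear": [0, 0, 0], "spin": -4.5},
    {"linear": [0, 0, 0], "spin": -4.5},
    {"linear": [0, 0, 0], "spin": 0},
    {"linear": [0, 0, 0], "spin": 0},
  ],
)

```text
time: 13.38
tool_pos: [0.5476, 0.2377, 0.1595]
ee_rot: [-3.141, 0.0, 1.699]
wrist_force: [0.5, 0.1, -1.6]
width: 0.0099
```

```bash
python3 - <<'E'
from h import *
go(.4727,-.2898,.16,1.70)
E
```

```text
t 13.38 pos [0.5476 0.2377 0.1595] rot [-3.141  0.     1.699] F [ 0.5  0.1 -1.6] w 0.0099
spin -0.09 then cm [-5.135e+01 -1.423e+01 -5.000e-02]
```

Request:
play_rows(
  rows=[
    {"linear": [-1.5, -0.42, 0], "spin": 0},
    {"linear": [-2.8, -0.78, 0], "spin": 0},
    {"linear": [-2.8, -0.78, 0], "spin": 0},
    {"linear": [-2.8, -0.78, 0], "spin": 0},
    {"linear": [-2.8, -0.78, 0], "spin": 0},
    {"linear": [-2.8, -0.78, 0], "spin": 0},
    {"linear": [-2.8, -0.78, 0], "spin": 0},
    {"linear": [-2.8, -0.78, 0], "spin": 0},
    {"linear": [-2.8, -0.78, 0], "spin": 0},
    {"linear": [-2.8, -0.78, 0], "spin": 0},
    {"linear": [-2.8, -0.78, 0], "spin": 0},
    {"linear": [-2.8, -0.78, 0], "spin": 0},
  ],
)

```text
time: 14.38
tool_pos: [0.4993, -0.0961, 0.1597]
ee_rot: [-3.142, 0.001, 1.699]
wrist_force: [-0.5, 0.3, -2.1]
width: 0.0097
```

Request:
play_rows(
  rows=[
    {"linear": [-2.8, -0.78, 0], "spin": 0},
    {"linear": [-2.8, -0.78, 0], "spin": 0},
    {"linear": [-2.8, -0.78, 0], "spin": 0},
    {"linear": [-2.8, -0.78, 0], "spin": 0},
    {"linear": [-2.8, -0.78, 0], "spin": 0},
    {"linear": [-2.8, -0.78, 0], "spin": 0},
    {"linear": [-1.6, -0.42, 0], "spin": 0},
    {"linear": [0, 0, 0], "spin": 0},
    {"linear": [0, 0, 0], "spin": 0},
    {"linear": [0, 0, 0], "spin": 0},
    {"linear": [0, 0, 0], "spin": 0},
  ],
)

```text
time: 15.3
tool_pos: [0.4735, -0.2822, 0.1595]
ee_rot: [3.142, -0.001, 1.701]
wrist_force: [-0.1, -0.2, -2.2]
width: 0.0102
```

```bash
python3 - <<'E'
from h import *
go(.4727,-.2898,.16,1.70)
s=eyes.snapshot('top')
M=rng(s,(100,120,80),(125,255,255),(300,200,440,330)); print('blue top',line(s,M,.139))
P=[(np.array([.5277,-.2322])+np.array([[.9916,-.1296],[.1296,.9916]])@np.array(q)) for q in [(.018,-.135),(.018,.035),(.013-.016,-.12),(.013,-.12),(.013,.02)]]
o=robot.get_obs(); w=wpose(eyes.snapshot('wrist'),o); 
im=np.vstack([cv2.resize(s['frame'][170:350,240:470],None,fx=1.5,fy=1.5)[:270,:345]]); 
im=np.hstack([im,cv2.resize(w['frame'],(360,270))]); cv2.imwrite('pics/c1.png',im[:,:,::-1])
b=(0,0,512,384); print('wrist blue',line(w,rng(w,(100,120,80),(125,255,255),b),.139),'orange',line(w,rng(w,(5,120,120),(20,255,255),b),.073))
E
```

```text
t 15.3 pos [ 0.4735 -0.2822  0.1595] rot [ 3.142e+00 -1.000e-03  1.701e+00] F [-0.1 -0.2 -2.2] w 0.0102
spin 0.07 then cm [-0.74 -0.18 -0.05]
blue top (array([ 0.5381, -0.2439]), 0.0779, 1.695, 269)
wrist blue (array([ 0.54  , -0.2584]), 0.1052, 1.718, 4170) orange (array([ 0.5503, -0.2009]), 0.0107, 1.687, 210)
```

View pics/c1.png

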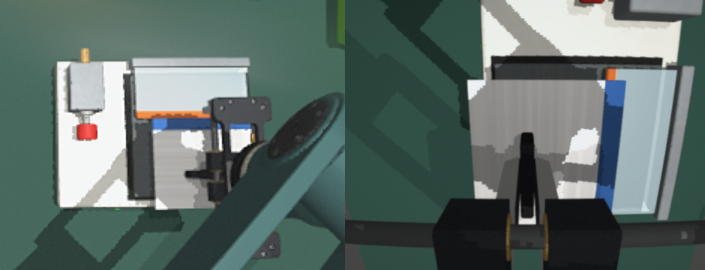

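Request:
play_rows(
  rows=[
    {"linear": [-0.7, -0.2, 1], "spin": 0},
    {"linear": [0, 0, 2], "spin": 0},
    {"linear": [0, 0, 1.5], "spin": 0},
    {"linear": [0, 0, 1], "spin": 0},
    {"linear": [0, 0, 0.6], "spin": 0},
    {"linear": [0, 0, 0.4], "spin": 0},
    {"linear": [0, 0, 0], "spin": 0},
    {"linear": [0, 0, 0], "spin": 0},
    {"linear": [0, 0, 0], "spin": 0},
    {"linear": [0, 0, 0], "spin": 0},
  ],
)

```text
time: 16.23
tool_pos: [0.4731, -0.2908, 0.0955]
ee_rot: [3.14, 0.001, 1.701]
wrist_force: [1.2, 0.5, -3.0]
width: 0.0098
```

Request:
play_rows(
  rows=[
    {"linear": [0, 0, 0.2], "spin": 0},
    {"linear": [0, 0, 0.2], "spin": 0},
    {"linear": [0, 0, 0.1], "spin": 0},
    {"linear": [0, 0, 0], "spin": 0},
    {"linear": [0, 0, 0], "spin": 0},
    {"linear": [0, 0, 0], "spin": 0},
  ],
)

```text
time: 16.73
tool_pos: [0.4725, -0.2904, 0.0894]
ee_rot: [3.142, -0.0, 1.701]
wrist_force: [-0.1, -1.0, -1.3]
width: 0.0095
```

Request:
play_rows(
  rows=[
    {"linear": [0, 0, 0.2], "spin": 0},
    {"linear": [0, 0, 0], "spin": 0},
    {"linear": [0, 0, 0], "spin": 0},
    {"linear": [0, 0, 0], "spin": 0},
  ],
)

```text
time: 17.07
tool_pos: [0.4725, -0.2903, 0.0874]
ee_rot: [-3.142, -0.0, 1.701]
wrist_force: [-0.7, 0.4, -1.8]
width: 0.0095
```

Request:
play_rows(
  rows=[
    {"linear": [0, 0, 0.1], "spin": 0},
    {"linear": [0, 0, 0], "spin": 0},
    {"linear": [0, 0, 0], "spin": 0},
    {"linear": [0, 0, 0], "spin": 0},
  ],
)

```text
time: 17.4
tool_pos: [0.4725, -0.2904, 0.0864]
ee_rot: [3.142, -0.0, 1.701]
wrist_force: [1.0, 0.4, -1.4]
width: 0.0101
```

```bash
python3 - <<'E'
from h import *
go(.5144,-.2844,.0865,1.70)
s=eyes.snapshot('scene'); im=cv2.resize(s['frame'][130:270,60:250],(760,560),interpolation=2)
cv2.imwrite('pics/c2.png',im[:,:,::-1])
E
```

```text
t 17.4 pos [ 0.4725 -0.2904  0.0864] rot [ 3.142 -0.     1.701] F [ 1.   0.4 -1.4] w 0.0101
spin 0.03 then cm [ 0.05  4.23 -0.01]
```

View pics/c2.png

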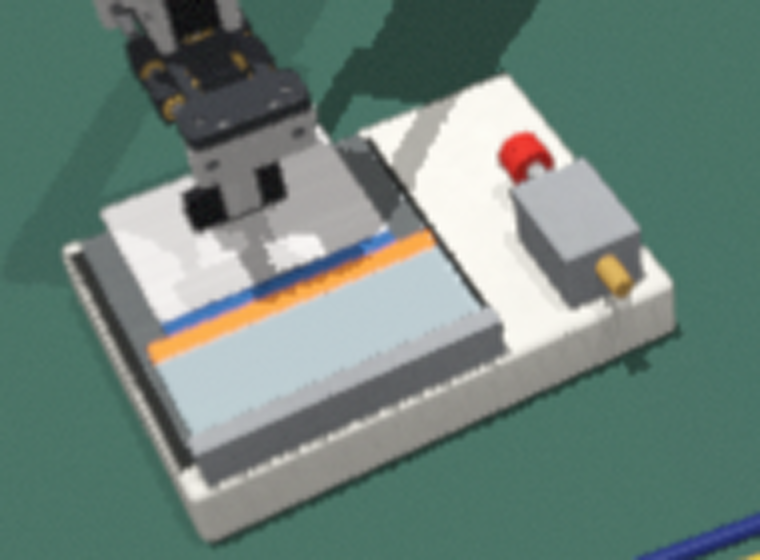

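The plate sits low and square, with its blue edge just in front of the lip. Next I slide it in.

Request:
play_rows(
  rows=[
    {"linear": [0, 0.3, 0.1], "spin": 0},
    {"linear": [0, 0.3, 0], "spin": 0},
    {"linear": [0, 0.3, 0], "spin": 0},
    {"linear": [0, 0.3, 0], "spin": 0},
    {"linear": [0, 0.3, 0], "spin": 0},
    {"linear": [0, 0.3, 0], "spin": 0},
    {"linear": [0, 0.2, 0], "spin": 0},
    {"linear": [0, 0, 0], "spin": 0},
    {"linear": [0, 0, 0], "spin": 0},
  ],
)

```text
time: 18.2
tool_pos: [0.4929, -0.2879, 0.0857]
ee_rot: [3.14, 0.001, 1.701]
wrist_force: [-2.8, -0.2, 3.0]
width: 0.0097
```

```bash
python3 - <<'E'
from h import *
go(.5144,-.2844,.0865,1.70)
s=eyes.snapshot('scene'); im=cv2.resize(s['frame'][130:270,60:250],(760,560),interpolation=2)
cv2.imwrite('pics/c3.png',im[:,:,::-1])
print(line(s,rng(s,(5,120,120),(20,255,255),(80,180,190,230)),.073))
E
```

```text
t 18.2 pos [ 0.4929 -0.2879  0.0857] rot [3.140e+00 1.000e-03 1.701e+00] F [-2.8 -0.2  3. ] w 0.0097
spin 0.04 then cm [ 0.07  2.17 -0.08]
(array([ 0.556 , -0.2781]), 0.1692, 1.708, 285)
```

View pics/c3.png

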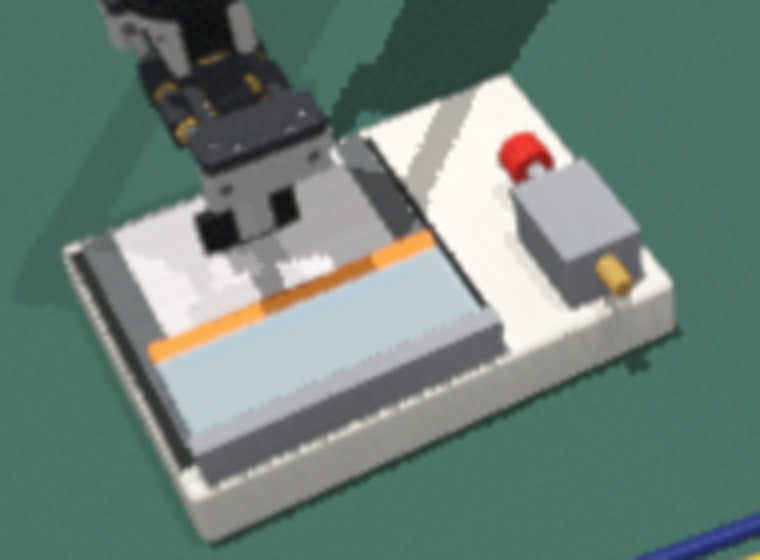

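The blue edge is under the lip, the flap has not moved, and the plate rides on the bed. I continue.

Request:
play_rows(
  rows=[
    {"linear": [0, 0.3, 0], "spin": 0},
    {"linear": [0, 0.3, 0], "spin": 0},
    {"linear": [0, 0.3, 0], "spin": 0},
    {"linear": [0, 0.3, 0], "spin": 0},
    {"linear": [0, 0.3, 0], "spin": 0},
    {"linear": [0, 0.3, 0], "spin": 0},
    {"linear": [0, 0.3, 0], "spin": 0},
    {"linear": [0, 0.1, 0], "spin": 0},
    {"linear": [0, 0, 0], "spin": 0},
    {"linear": [0, 0, 0], "spin": 0},
  ],
)

```text
time: 19.08
tool_pos: [0.5143, -0.2848, 0.0854]
ee_rot: [3.141, -0.0, 1.701]
wrist_force: [-3.8, 0.1, 4.3]
width: 0.0095
```

Request:
play_rows(
  rows=[
    {"linear": [0, 0, 0.2], "spin": 0},
    {"linear": [0, 0, 0.2], "spin": 0},
    {"linear": [0, 0, 0.2], "spin": 0},
    {"linear": [0, 0, 0.2], "spin": 0},
    {"linear": [0, 0, 0], "spin": 0},
    {"linear": [0, 0, 0], "spin": 0},
    {"linear": [0, 0, 0], "spin": 0},
  ],
)

```text
time: 19.67
tool_pos: [0.5143, -0.2848, 0.0793]
ee_rot: [3.141, 0.0, 1.701]
wrist_force: [-6.6, 1.6, 10.4]
width: 0.0101
```

Request:
play_rows(
  rows=[
    {"linear": [0, 0, 0.2], "spin": 0},
    {"linear": [0, 0, 0.2], "spin": 0},
    {"linear": [0, 0, 0.2], "spin": 0},
    {"linear": [0, 0, 0], "spin": 0},
    {"linear": [0, 0, 0], "spin": 0},
    {"linear": [0, 0, 0], "spin": 0},
  ],
)

```text
time: 20.17
tool_pos: [0.5144, -0.2849, 0.0783]
ee_rot: [3.139, 0.002, 1.701]
wrist_force: [-12.8, 5.5, 29.6]
width: 0.0098
```

```bash
python3 - <<'E'
from h import *
go(.5144,-.2844,.0775,1.70)
s=eyes.snapshot('scene'); im=cv2.resize(s['frame'][130:270,60:250],(760,560),interpolation=2)
cv2.imwrite('pics/c4.png',im[:,:,::-1])
print(line(s,rng(s,(5,120,120),(20,255,255),(80,180,190,230)),.073))
E
```

```text
t 20.17 pos [ 0.5144 -0.2849  0.0783] rot [3.139e+00 2.000e-03 1.701e+00] F [-12.8   5.5  29.6] w 0.0098
spin 0.04 then cm [0.05 0.01 0.08]
(array([ 0.556 , -0.2783]), 0.1688, 1.709, 289)
```

View pics/c4.png

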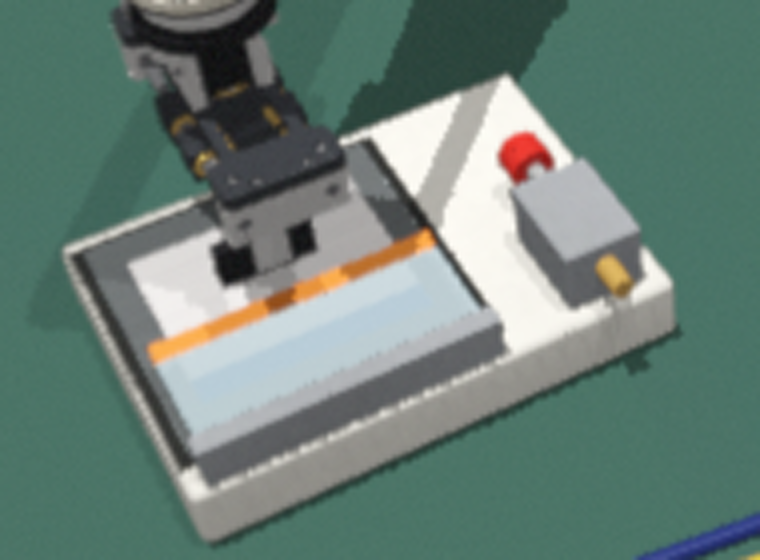

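Request:
play_rows(
  rows=[
    {"linear": [0, 0, -0.2], "spin": 0},
    {"linear": [0, 0, 0], "spin": 0},
    {"linear": [0, 0, 0], "spin": 0},
    {"linear": [0, 0, 0], "spin": 0},
    {"linear": [0, 0, 0], "spin": 0},
    {"linear": [0, 0, 0], "spin": 0},
  ],
)

```text
time: 20.72
tool_pos: [0.5143, -0.2848, 0.0784]
ee_rot: [3.14, 0.001, 1.701]
wrist_force: [-10.0, 4.3, 21.5]
width: 0.0099
```

```bash
python3 - <<'E'
from h import *
go(.5144,-.2844,.0783,1.70)
print(robot.close_job())
E
```

```text
t 20.72 pos [ 0.5143 -0.2848  0.0784] rot [3.140e+00 1.000e-03 1.701e+00] F [-10.    4.3  21.5] w 0.0099
spin 0.04 then cm [0.04 0.01 0.01]
the job is handed in; nothing more can be done
None
```

The job is done and handed in at about 20.7 s of the 53 s allowed. I got no verdict back, so success is judged only from my own checks.

- **Vent:** I pulled the red knob out until the arm stalled at 27 N, then pushed it back 30.5 mm until it stalled again. A wrist picture taken afterwards put the knob about 4 mm further in than at the start, so it had begun slightly out and is now home.
- **Plate:** I gripped the plate by its rib, set it on the bed in front of the lip, and slid it 42 mm in. The tool was within 1 mm of the target at the end, for about 25 mm under the flap. The blue edge shows through the clear flap, and the orange lip did not move measurably.
- **Press:** The tool went down 8 mm after touching the bed, then stopped with the force rising steeply. I handed in with the plate held at about 21 N, level and still, with the fingers closed on the rib (9.9 mm).

- **Not checked or in disagreement:**
  - A sideways force of about 10 N was left at the end, which did not shift the tool.
  - The held plate's yaw read 1.695 rad from the top camera and 1.718 rad from the wrist camera, well inside the 0.12 rad limit.
  - I steered clear of the vial, tip box and marker but did not measure them again at the end.

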